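# Index a sample panel to the measuring station and hold the coating probe on its ring mark

## Robot

A 6-joint arm with a two-finger parallel gripper is mounted at the origin on a cart in front of the work surface, level with it; the furniture and walls round the work are solid. World frame = base frame: x ahead of the robot, y to its left, z up, the work surface at z = 0. Lengths are in m, angles in rad, forces in N, time in s.
With the tool pointing down it reaches from about 0.375 to 0.975 m from the base axis. Payload 3.8 kg.
Tool frame: the origin (TCP) lies between the finger pads; the fingertips stand 17 mm ahead of it and the grasp point (between the pads) lies 2 mm behind it; y points along the fingers, z is the direction in which the jaws open and shut, and the axes are right-handed (so a half turn about y gives the same grasp; the last joint's range is limited). The gripper opens to 85 mm and grips with 20 to 120 N. Pads are 22 mm wide; open, the fingers measure 114 mm over their backs; the gripper's body (76 mm by 85 mm) begins 54 mm behind the grasp point. The pads swing forward as they close: fully open they stand 13 mm farther back than shut.
Start: joints at [1.219, 0.264, 1.604, -0, 1.274, -0.037], TCP at [0.209, 0.642, 0.248] pointing down, gripper open.
Joint ranges: [-2.63, 2.63], [-0.94, 2.18], [0.31, 2.57], [-1.31, 4.45], [0, 2.66], [-2.55, 2.55]. Speed limits (rad/s): [2.57, 2.57, 3.14, 3.14, 3.14, 3.14].

## Interface

Orientations are given as a rotation vector (axis times angle).
In Python, from workcell import bot, eyes, nets gives the robot as it stands. The module is installed in compiled form; this text tells all that it offers.
- The arm moves only by the tool jog_arm, never from a script. Its arguments are lists of equal length, an entry for each row: "turn": the turn, a rotation vector about the tool's x, y, z in rad, a list of three; "slide": the shift along the tool's x, y, z in mm, a list of three; "grip": the opening in per cent of the stroke, from 0 (shut) to 100 (fully open). A call has 1 to 5 rows; each row shifts and turns the commanded pose from where the row before left it, along the tool's axes as they then stand; what a row does not reach is not made up. A row lasts 1/10 s, in which the tool goes at most 50 mm and 8.59 degrees, less where a joint would pass 70% of its speed; a pose out of reach is approached as far as the arm can. A call with a gripper value outside its range is refused whole. The fingers move at their own pace and stop on an object; "newtons" is the grip in N (left out, the last holds). Time passes only in rows, so rows that do not move let the fingers close. It gives the time, the measured TCP pose, the force and the opening at its end, in the units of the state.
- bot.read_state(): the state, without advancing time (a new reading comes with each control period).
- eyes.read_camera(name): name is "scene" or "top"; returns a dict with "img" (480x640x3 uint8, red, green, blue), "depth" (480x640 float32, m along the optical axis (not along the pixel's ray), 0 where there is no reading), "intrinsics" (3x3 intrinsics, pixels), "position" and "rotation" of the camera in the world. Camera axes: x right, y down, z forward; pixel columns grow to the right and rows downward; lengths in m; the calibration is good to about 2 mm. A picture is of the moment at which its call begins.
- bot.finish_job(): hands the job in, once; it reports no verdict.
Trained networks look in a picture, given as the dict that the camera call returned (one of the last four; its "shot" number tells which), for a name from the list of things; names that differ only in an ending like _2 or _b are one class to them, and where a whole thing is asked for, a point or a joint stands for the part that bears it (a point fixed in the world has none). Each returns a list of dicts, best first, with "conf" (0 to 1); they miss things now and then, are a little off and sometimes report something else, mostly with a low value. They report only what shows in the picture. A call takes as long as a camera call. They do not tell look-alikes from the thing itself.
- nets.search_frame(thing, picture): "xyz" ([x, y, z] in m, in the coordinates of the camera as it stood for that picture, good to about 4 mm: the middle of the surface that is visible of it).
The state is a dict: "time": time; "q": joint angles; "joint_vel": joint speeds; "joint_torque": joint torques, N m; "tool_pos": TCP position; "tcp_rot": TCP orientation; "wrist_force": force on the tool from outside, world axes, zero at the start; "torque": the same for the moment, N m; "width": opening from 0.0 (shut) to 1.0 (fully open).
Only numpy, scipy, OpenCV 4.12 (cv2) and the standard library are available. Lean on these libraries where they do the work, as an engineer would, in place of code of your own. Each camera call takes 0.05 s, during which the arm holds its last target.

## Task

First push the carrier along its rail, away from the loading end where it stands, until it clicks into the detent at the measuring station. Then take the spring-tipped probe out of the stand and set its tip on the ring mark of the sloping panel, square to the face, pressing lightly so that the spring tip is about half in. Finish holding it there, with the carrier still in its detent, and leave everything else where it is.

Things in the scene. Friction and masses are not known exactly. Their poses are not given: they have to be found in the camera images.
- slide_rail: fixed aluminium rail base, 90 x 360 x 12 mm, with a 30 mm wide steel rail (top 30 mm above the table) and an end stop block at each end. Origin: middle of its underside on the table; its y axis runs along the rail (roughly to the robot's left), z up. The carrier starts near the +y end (loading end) and has to go towards -y
- carrier (a joint): carrier's travel along the rail, m: 0 at the loading end (+y), growing towards -y, 0.170 at the far stop. A sprung ball detent at the measuring station, 0.130, draws it in from about 6 mm either side. Sliding takes about 2 N, up to 10 N into or over the detent. Carrier: aluminium plate 90 x 130 x 14 mm (130 along the rail), top 46 mm above the table, with a push post and a sloping panel
- station (a point): fixed point on the rail's centre line, 46 mm above the table: the middle of the carrier's plate is here when it is in the detent. Beside it, at the rail's edge nearest the robot, stands a dark steel index tongue, 8 mm wide, 44 mm high; the small tab at the middle of the carrier's front edge is then in line with it
- push_post (a point): top of the carrier's push post: upright steel cylinder, 18 mm diameter, 45 mm high above the plate, its top 91 mm above the table; on the carrier's centre line, 50 mm from the plate's middle towards the rail's +y, 15 mm in from the plate's end; the panel's edge is 34 mm away from the post's axis on the -y side. Moves with the carrier
- ring_mark (a point): grey sample panel, 86 x 76 x 6 mm, fixed on the carrier (moves with it), sloping 0.35 rad (20 deg) down to the robot's side. Two black outlines: a ring 19 mm across (the spot to measure) and, near the far left corner, a 14 mm square (not wanted). Origin: middle of the ring on the face, about 71 mm above the table; z axis: square out of the face; y along the rail. Upper edge 90 mm above the table
- stand: fixed grey tool stand, 150 x 60 x 52 mm, with two equal vertical sockets (18 mm wide, 48 mm deep) in its top, at +-45 mm along its x axis (its long side). Origin: middle of its underside; z up. In one socket is the probe, in the other the setting pin, either way round
- probe: coating probe: black round grip, 20 mm diameter, 6 to 71 mm above its origin, flat top; dark collar 30 mm diameter, 6 mm thick, resting on the stand's top; below it a steel shank 16 mm diameter, 30 mm long, and a rounded spring tip 8 mm diameter, its end 42 mm below the origin when out. Origin: on the axis, underside of the collar (52 mm above the table); z up. 130 g; lift 50 mm to clear
- plunger (a joint): how far the probe's spring tip is pushed in, m: 0 out, 0.010 fully in. The force is about 1 N at the start and 6 N fully in (0.5 N per mm); half in is 0.005 and about 3.5 N
- probe_tip (a point): the very end of the probe's spring tip; it moves in with the spring
- setting_pin: setting pin that stays in the stand's other socket: like the probe below, but above the collar a thin stem and a round ball knob of 22 mm, only 45 mm high above the stand. Origin: on its axis in the underside of the collar
- plug_gauge: bystander: cylindrical plug gauge lying on the table, 22 x 113 x 22 mm, to be left alone. Origin: middle of its underside
- small_carton: bystander: small cardboard carton standing on the table, 35 x 75 x 45 mm, to be left alone. Origin: middle of its underside
- marker_black: bystander: felt marker lying on the table, 20 x 130 x 18 mm, to be left alone. Origin: middle of its underside
Not all that is in view belongs to the job. Leave any blue look-alike of the probe alone.

How it is judged:
By the outcome, as a careful person would: the job done as asked, in the order asked, and still so for the second after the job is handed in, while the arm keeps its last pose, push and grip.
It also fails if it takes over 58 s, if anything falls off the work surface, if the arm or the gripper's body presses on something with over 40 N, if the wrist force passes 120 N, or if a joint passes its speed limit or range.

## Working session

There is one attempt and no reset: what is moved stays moved. The work goes in short steps, Python scripts to look and compute and a tool call to move; the robot and the scene stay as the last step left them, time stands still between calls to the robot, and variables do not carry over. Pictures are saved under pics/ and viewed, and the job is handed in when it is done.

Besides the shell and the picture viewer there is one more tool, called after "Emit:" as name(argument=value, ...), one argument or row to a line, values as JSON. jog_arm: Moves the arm, as the interface text tells. Its arguments: {"type":"object","properties":{"turn":{"type":"array"},"slide":{"type":"array"},"grip":{"type":"array"},"newtons":{"type":"number"}},"required":["turn","slide","grip"]}

```bash
mkdir -p pics
cat > h.py <<'E'
from workcell import bot, eyes, nets
import numpy as np, cv2
from scipy.spatial.transform import Rotation as R
def shot(name,fn=None):
    p=eyes.read_camera(name)
    if fn: cv2.imwrite('pics/'+fn+'.png',p['img'][:,:,::-1])
    return p
def w(p,c):
    return np.array(p['rotation'])@np.array(c)+np.array(p['position'])
def px(p,u,v,d=None):
    K=p['intrinsics']
    if d is None: d=p['depth'][int(round(v)),int(round(u))]
    return w(p,[(u-K[0,2])/K[0,0]*d,(v-K[1,2])/K[1,1]*d,d])
def plane(p,u,v,z):
    a=np.array(p['position']);b=px(p,u,v,1.0);t=(z-a[2])/(b[2]-a[2]);return a+t*(b-a)
def proj(p,x):
    c=np.array(p['rotation']).T@(np.array(x)-np.array(p['position']));K=p['intrinsics'];return (K@c)[:2]/c[2]
E
python3 - <<'E'
from h import *
np.set_printoptions(precision=4,suppress=True)
for n in ('scene','top'):
    p=shot(n,n+'0'); print(n,p['position'],p['intrinsics'].tolist())
    np.savez(n+'0.npz',**{k:p[k] for k in('img','depth','intrinsics','position','rotation')})
    for t in ['slide_rail','carrier','push_post','ring_mark','stand','probe','setting_pin','plug_gauge','small_carton','marker_black']:
        for r in nets.search_frame(t,p)[:3]:
            print(t,round(r['conf'],2),w(p,r['xyz']),proj(p,w(p,r['xyz'])))
s=bot.read_state(); print(s)
E
```

```text
scene [-0.0892 -0.7118  0.8358] [[538.9078213082182, 0.0, 326.57720982315453], [0.0, 538.9078213082182, 228.20979591651573], [0.0, 0.0, 1.0]]Traceback (most recent call last):
  File "<stdin>", line 8, in <module>
  File "h.py", line 17, in proj
    c=np.array(p['rotation']).T@(np.array(x)-np.array(p['position']));K=p['intrinsics'];return (K@c)[:2]/c[2]
                                                                                                ~^~
ValueError: matmul: Input operand 1 does not have enough dimensions (has 0, gufunc core with signature (n?,k),(k,m?)->(n?,m?) requires 1)
```

```bash
sed -i "s/np.array(p\['rotation'\])/rot(p)/g" h.py
cat >> h.py <<'E'
def rot(p):
    r=np.array(p['rotation']); 
    return r if r.shape==(3,3) else (R.from_rotvec(r) if r.size==3 else R.from_quat(r)).as_matrix()
E
python3 - <<'E'
from h import *
np.set_printoptions(precision=4,suppress=True)
for n in ('scene','top'):
    p=shot(n,n+'0'); print(n,p['position'],p['rotation'])
    np.savez(n+'0.npz',**{k:p[k] for k in('img','depth','intrinsics','position','rotation')})
    for t in ['slide_rail','carrier','push_post','ring_mark','stand','probe','setting_pin','plug_gauge','small_carton','marker_black']:
        for r in nets.search_frame(t,p)[:3]:
            print(t,round(r['conf'],2),w(p,r['xyz']),proj(p,w(p,r['xyz'])))
s=bot.read_state(); print(s)
E
```

```text
scene [-0.0892 -0.7118  0.8358] [-2.1096  0.8054 -0.3898]
slide_rail 0.59 [0.4893 0.1266 0.0393] [275.458  233.1919]
slide_rail 0.49 [0.3226 0.1983 0.0159] [200.406  256.5147]
carrier 0.75 [0.4996 0.1279 0.0653] [277.8962 222.5149]
carrier 0.46 [ 0.4125 -0.2685  0.0907] [372.1543 328.3696]
push_post 0.88 [0.5011 0.1274 0.0579] [278.7163 224.8482]
ring_mark 0.58 [0.5009 0.1305 0.0658] [277.6737 221.6388]
stand 0.72 [ 0.4418 -0.2761  0.0522] [384.9823 336.5855]
probe 0.71 [ 0.4115 -0.2672  0.089 ] [371.2166 328.8951]
probe 0.64 [ 0.3403 -0.2838  0.0625] [348.8854 364.7769]
setting_pin 0.82 [ 0.5021 -0.2594  0.0651] [400.5268 311.3004]
plug_gauge 0.69 [ 0.7161 -0.2064  0.017 ] [445.0805 267.0937]
plug_gauge 0.41 [ 0.4145 -0.2679  0.0929] [372.7536 326.822 ]
small_carton 0.65 [0.4904 0.1282 0.0406] [275.3642 232.2683]
top [ 0.2942 -0.0239  1.3403] [-2.0861  2.136  -0.1995]
slide_rail 0.7 [ 0.4641 -0.2544  0.049 ] [414.9611 288.2614]
slide_rail 0.61 [0.507  0.0792 0.0331] [269.9755 274.3933]
carrier 0.69 [0.5185 0.1345 0.0636] [244.7877 267.8894]
push_post 0.77 [0.5157 0.1345 0.0667] [244
[... 313 characters left out ...]
ng_pin 0.31 [ 0.7199 -0.2046  0.0183] [386.0982 186.184 ]
small_carton 0.76 [0.7461 0.186  0.044 ] [224.4287 176.5887]
marker_black 0.97 [0.3279 0.2041 0.0166] [217.1824 353.4847]
marker_black 0.25 [0.7439 0.1868 0.042 ] [224.2305 177.7502]
{'time': 1.2, 'q': array([ 1.2191,  0.2639,  1.604 ,  0.    ,  1.2737, -0.0369]), 'joint_vel': array([-0.0001, -0.0003, -0.0003,  0.001 , -0.0002, -0.0001]), 'joint_torque': array([  0.    , -51.5057, -36.7729,   0.    ,   0.0006,  -0.    ]), 'tool_pos': array([0.209 , 0.6418, 0.2483]), 'tcp_rot': array([-1.5566,  0.2471, -0.2471]), 'wrist_force': array([-0.1658,  1.0805, -0.333 ]), 'torque': array([ 0.0361, -0.0219, -0.0071]), 'width': 0.997257441654297}
```

View pics/scene0.png

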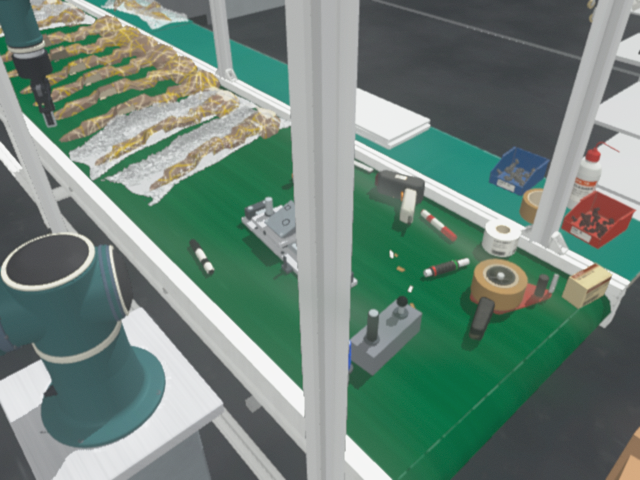

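View pics/top0.png

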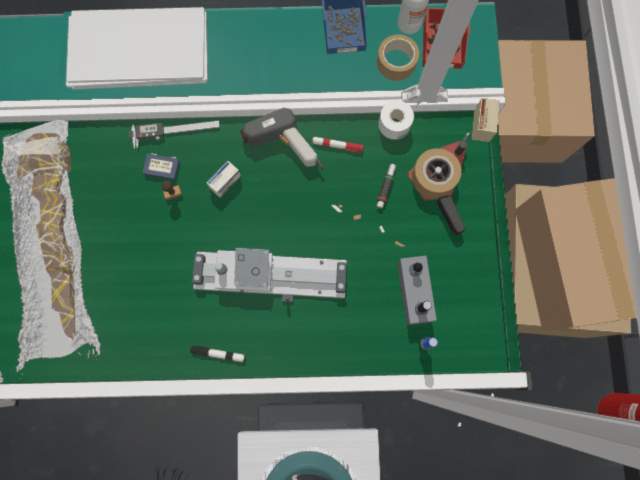

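Run:
```python
import cv2
a=cv2.imread('pics/top0.png')
cv2.imwrite('pics/c1.png',cv2.resize(a[225:325,180:360],None,fx=4.4,fy=4.4,interpolation=cv2.INTER_CUBIC))
cv2.imwrite('pics/c2.png',cv2.resize(a[240:360,380:460],None,fx=5,fy=5,interpolation=cv2.INTER_CUBIC))
b=cv2.imread('pics/scene0.png')
cv2.imwrite('pics/c3.png',cv2.resize(b[180:390,190:440],None,fx=2.8,fy=2.8,interpolation=cv2.INTER_CUBIC))
```

```text
(no output)
```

View pics/c1.png

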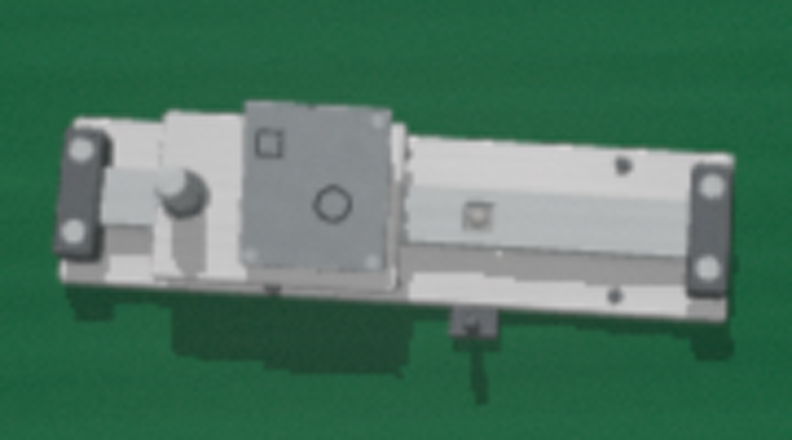

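View pics/c2.png

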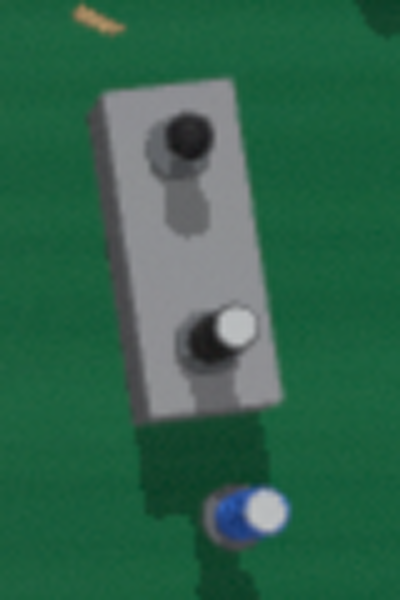

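View pics/c3.png

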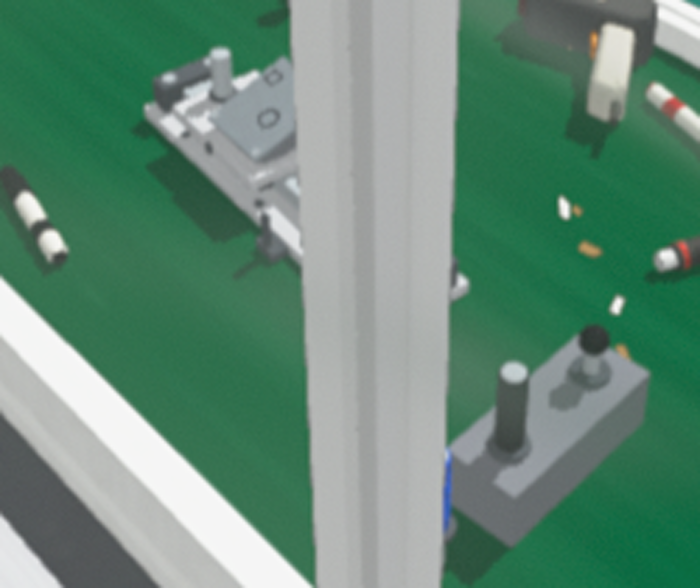

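Run:
```python
from h import *
np.set_printoptions(precision=4,suppress=True)
p=dict(np.load('top0.npz'))
c1=lambda x,y,z:plane(p,180+(x+.5)/4.4-.5,225+(y+.5)/4.4-.5,z)
c2=lambda x,y,z:plane(p,380+(x+.5)/5-.5,240+(y+.5)/5-.5,z)
C=[c1(*q,.012) for q in((75,119),(734,155),(722,320),(62,283))]
for c in C: print('corner',c)
m=sum(C)/4; print('mid',m, np.linalg.norm(C[0]-C[1]),np.linalg.norm(C[1]-C[2]))
d=C[0]+C[3]-C[1]-C[2]; d/=np.linalg.norm(d); print('rail y',d, np.arctan2(-d[0],d[1]))
d2=C[0]-C[1]; print(np.arctan2(-d2[0],d2[1])); d2=C[3]-C[2]; print(np.arctan2(-d2[0],d2[1]))
print('post',c1(172,182,.091),'postbase',c1(186,196,.046)); print('ring',c1(332,204,.071)); print('detent', c1(479,216,.03)); print('tongue',c1(472,325,.044))
print('tab',c1(273,290,.046), 'panel', [c1(*q) for q in((248,101,.09),(390,109,.09),(386,271,.064),(242,263,.064))])
print('probe',c2(237,327,.123),'collar?',c2(205,345,.058))
print('pin',c2(190,136,.086),c2(178,152,.058))
S=[c2(*q,.052) for q in((104,93),(232,79),(283,401),(140,416))]
for s in S: print('stand',s)
print('blue',c2(267,511,.123),c2(230,520,.03))
# probe depth points
D=p['depth']
for (u,v) in((427,305),(422,309),(426,342),(417,267),(421,346)): print(u,v,px(p,u,v))
q=dict(np.load('scene0.npz'))
print('scene: post',plane(q,190+220/2.8,180+54/2.8,.091),'probe',plane(q,190+514/2.8,180+371/2.8,.123),'ring',plane(q,190+268.5/2.8,180+118/2.8,.071))
print(px(q,190+514/2.8,180+371/2.8),px(q,190+268.5/2.8,180+118/2.8))
```

```text
corner [0.57   0.2566 0.012 ]
corner [ 0.5411 -0.102   0.012 ]
corner [ 0.4515 -0.0924  0.012 ]
corner [0.4799 0.2621 0.012 ]
mid [0.5106 0.0811 0.012 ] 0.35975860024438144 0.09012594839595281
rail y [0.0802 0.9968 0.    ] -0.08030989858631646
-0.08042448979463049
-0.08019397261231194
post [0.5195 0.1897 0.091 ] postbase [0.5199 0.19   0.046 ]
ring [0.5095 0.1101 0.071 ]
detent [0.508 0.036 0.03 ]
tongue [0.4482 0.0399 0.044 ]
tab [0.4688 0.1439 0.046 ] panel [array([0.561 , 0.1512, 0.09  ]), array([0.555 , 0.0781, 0.09  ]), array([0.4749, 0.083 , 0.064 ]), array([0.4809, 0.1576, 0.064 ])]
probe [ 0.4175 -0.2648  0.123 ] collar? [ 0.4163 -0.2627  0.058 ]
pin [ 0.5075 -0.2565  0.086 ] [ 0.505  -0.2558  0.058 ]
stand [ 0.5344 -0.2244  0.052 ]
stand [ 0.5395 -0.2838  0.052 ]
stand [ 0.3908 -0.2974  0.052 ]
stand [ 0.3855 -0.2325  0.052 ]
blue [ 0.3392 -0.2725  0.123 ] [ 0.339  -0.2744  0.03  ]
427 305 [ 0.4173 -0.2644  0.1249]
422 309 [ 0.4112 -0.2576  0.1015]
426 342 [ 0.3405 -0.2647  0.0865]
417 267 [ 0.5044 -0.2522  0.1018]
421 346 [ 0.3333 -0.2602  0.0483]
scene: post [0.5203 0.1894 0.091 ] probe [ 0.4195 -0.263   0.123 ] ring [0.5101 0.1103 0.071 ]
[ 0.4179 -0.2644  0.1252] [0.5121 0.1129 0.0686]
```

```bash
cat >> h.py <<'E'
yaw=-0.0803
RX=np.array([np.cos(yaw),np.sin(yaw),0]); RY=np.array([-np.sin(yaw),np.cos(yaw),0])
def Rt(app,jaw):
    y=np.array(app,float);y/=np.linalg.norm(y); z=np.array(jaw,float); z-=y*(z@y); z/=np.linalg.norm(z)
    return np.column_stack([np.cross(y,z),y,z])
def delta(pos,M):
    s=bot.read_state(); A=R.from_rotvec(s['tcp_rot']).as_matrix()
    best=None
    for f in (1,-1):
        N=M@np.diag([f,1,f]); tv=R.from_matrix(A.T@N).as_rotvec()
        if best is None or np.linalg.norm(tv)<np.linalg.norm(best): best=tv; B=N
    dp=np.array(pos)-s['tool_pos']
    print('turn',best.round(4),'deg',np.degrees(np.linalg.norm(best)).round(1),'slide cur axes mm',(A.T@dp*1e3).round(1),'slide final axes',(B.T@dp*1e3).round(1),'world',(dp*1e3).round(1))
    print('t',s['time'],'q',s['q'].round(3),'F',s['wrist_force'].round(2),'w',round(s['width'],3))
E
python3 - <<'E'
from h import *
np.set_printoptions(precision=4,suppress=True)
s=bot.read_state(); print(R.from_rotvec(s['tcp_rot']).as_matrix())
post=np.array([.5198,.190,0])
delta(post+RY*.045+[0,0,.20],Rt([0,0,-1],RY))
p=dict(np.load('top0.npz'))
for u,v in((199,268),(199,275),(198,270),(222,268),(342,280),(287,299),(240,258)): print(u,v,px(p,u,v))
E
```

```text
[[ 0.9509 -0.      0.3096]
 [-0.3096  0.      0.9509]
 [-0.     -1.     -0.    ]]
turn [ 0.     -0.2345 -0.    ] deg 13.4 slide cur axes mm [ 425.    48.3 -289.6] slide final axes [ 346.1   48.3 -380.4] world [ 314.4 -407.   -48.3]
t 1.2 q [ 1.219  0.264  1.604  0.     1.274 -0.037] F [-0.17  1.08 -0.33] w 0.997
199 268 [0.5248 0.2443 0.0411]
199 275 [0.5083 0.2441 0.0407]
198 270 [0.5207 0.2473 0.0377]
222 268 [0.516  0.1835 0.0836]
342 280 [ 0.489  -0.0885  0.0374]
287 299 [0.4472 0.0398 0.042 ]
240 258 [0.5385 0.1432 0.0808]
```

Emit:
jog_arm(
  turn=[
    [0,-0.117,0],
    [0,-0.117,0],
    [0,0,0],
    [0,0,0],
    [0,0,0],
  ],
  slide=[
    [0,0,0],
    [0,0,0],
    [32,0,-35],
    [32,0,-35],
    [32,0,-35],
  ],
  grip=[0,0,0,0,0],
)

```text
time: 1.7
tool_pos: [0.2966, 0.5284, 0.2482]
tcp_rot: [-1.57, 0.062, -0.062]
wrist_force: [-0.5, -1.0, -0.2]
width: 0.146
```

Emit:
jog_arm(
  turn=[
    [0,0,0],
    [0,0,0],
    [0,0,0],
    [0,0,0],
    [0,0,0],
  ],
  slide=[
    [32,0,-35],
    [32,0,-35],
    [32,0,-35],
    [32,8,-35],
    [32,10,-35],
  ],
  grip=[0,0,0,0,0],
)

```text
time: 2.2
tool_pos: [0.4429, 0.3408, 0.2312]
tcp_rot: [-1.568, 0.062, -0.065]
wrist_force: [0.5, 0.8, 0.1]
width: 0.003
```

Run:
```python
from h import *
post=np.array([.5198,.190,0])
delta(post+RY*.033+[0,0,.075],Rt([0,0,-1],RY))
```

```text
turn [-0.0016 -0.0003  0.002 ] deg 0.1 slide cur axes mm [  88.4  156.2 -111.4] slide final axes [  88.7  156.2 -111.2] world [  79.5 -117.9 -156.2]
t 2.2 q [ 0.611  0.055  1.876 -0.     1.208 -0.879] F [0.49 0.84 0.05] w 0.003
```

Emit:
jog_arm(
  turn=[
    [0,0,0],
    [0,0,0],
    [0,0,0],
    [0,0,0],
  ],
  slide=[
    [30,20,-37],
    [30,20,-37],
    [20,20,-25],
    [0,0,0],
  ],
  grip=[0,0,0,0],
)

```text
time: 2.6
tool_pos: [0.5115, 0.2353, 0.1684]
tcp_rot: [-1.573, 0.07, -0.064]
wrist_force: [-0.9, 0.3, 0.0]
width: 0.005
```

Run:
```python
from h import *
post=np.array([.5198,.190,0])
delta(post+RY*.035+[0,0,.075],Rt([0,0,-1],RY))
```

```text
turn [ 0.0036 -0.0049 -0.0041] deg 0.4 slide cur axes mm [12.4 93.4 -9.1] slide final axes [11.9 93.4 -9.5] world [ 11.1 -10.5 -93.4]
t 2.6 q [ 3.880e-01  1.210e-01  1.926e+00 -1.000e-03  1.100e+00 -1.097e+00] F [-0.92  0.33  0.05] w 0.005
```

Emit:
jog_arm(
  turn=[
    [0,0,0],
    [0,0,0],
    [0,0,0],
    [0,0,0],
    [0,0,0],
  ],
  slide=[
    [10,30,-9],
    [0,30,0],
    [0,30,0],
    [0,3,0],
    [0,0,0],
  ],
  grip=[0,0,0,0,0],
)

```text
time: 3.1
tool_pos: [0.5201, 0.2302, 0.0784]
tcp_rot: [-1.57, 0.064, -0.062]
wrist_force: [0.8, -0.0, -0.6]
width: -0.003
```

Run:
```python
from h import *
post=np.array([.5198,.190,0])
delta(post+RY*.0235+[0,0,.075],Rt([0,0,-1],RY))
p=shot('top','t1');cv2.imwrite('pics/t1c.png',cv2.resize(p['img'][200:330,170:370,::-1],None,fx=4,fy=4))
```

```text
turn [ 0.0005  0.0002 -0.0015] deg 0.1 slide cur axes mm [  2.9   3.4 -16.6] slide final axes [  2.9   3.4 -16.6] world [  1.6 -16.7  -3.4]
t 3.1 q [ 0.373  0.23   1.985  0.     0.928 -1.118] F [ 0.84 -0.03 -0.56] w -0.003
```

View pics/t1c.png

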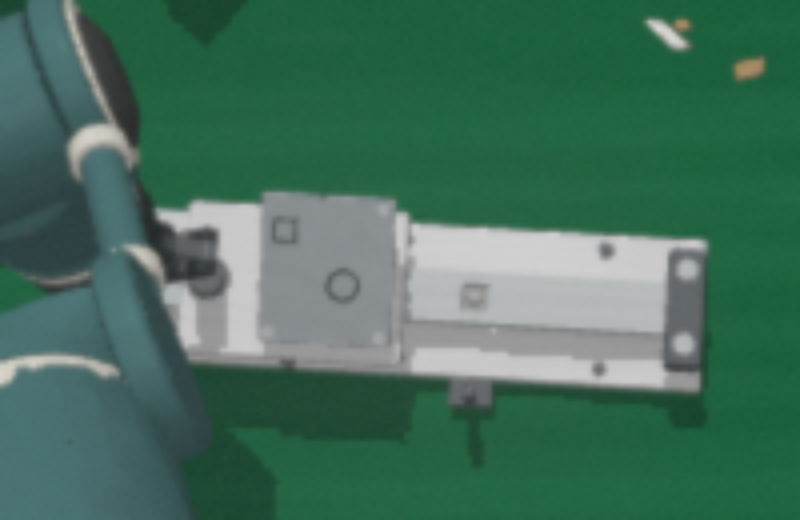

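Emit:
jog_arm(
  turn=[
    [0,0,0],
    [0,0,0],
    [0,0,0],
    [0,0,0],
    [0,0,0],
  ],
  slide=[
    [3,3,-10],
    [0,0,-6],
    [0,0,-6],
    [0,0,-8],
    [0,0,0],
  ],
  grip=[0,0,0,0,0],
)

```text
time: 3.65
tool_pos: [0.5213, 0.1983, 0.076]
tcp_rot: [-1.57, 0.064, -0.064]
wrist_force: [-0.9, -0.2, 0.1]
width: -0.002
```

```bash
cat > st.py <<'E'
from h import *
np.set_printoptions(precision=4,suppress=True)
for n in('top','scene'):
    p=shot(n)
    cv2.imwrite('pics/%s_%s.png'%(__import__('sys').argv[1],n),cv2.resize(p['img'][225:325,180:360,::-1],None,fx=4.4,fy=4.4,interpolation=cv2.INTER_CUBIC) if n=='top' else cv2.resize(p['img'][170:380,190:440,::-1],None,fx=2.8,fy=2.8,interpolation=cv2.INTER_CUBIC))
s=bot.read_state(); m=np.array([.5106,.0811,0])
print('TCP along',(s['tool_pos']-m)@RY,'across',(s['tool_pos']-m)@RX,s['tool_pos'],'F',s['wrist_force'],'t',s['time'])
E
python3 st.py a
```

```text
TCP along 0.118211793868692 across 0.0009296711906397152 [0.521  0.1989 0.0755] F [ 0.0331  1.051  -0.1947] t 3.75
```

View pics/a_top.png

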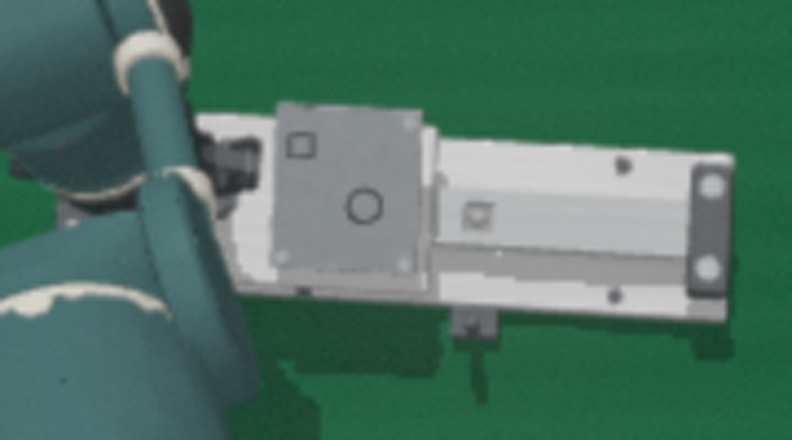

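Emit:
jog_arm(
  turn=[
    [0,0,0],
    [0,0,0],
    [0,0,0],
    [0,0,0],
    [0,0,0],
  ],
  slide=[
    [0,0,-15],
    [0,0,-20],
    [0,0,-20],
    [0,0,-15],
    [0,0,0],
  ],
  grip=[0,0,0,0,0],
)

```text
time: 4.25
tool_pos: [0.5151, 0.1279, 0.0752]
tcp_rot: [-1.571, 0.066, -0.064]
wrist_force: [0.1, 0.7, -0.1]
width: 0.002
```

```bash
python3 st.py b
```

```text
TCP along 0.048425968658403394 across 0.0010675167490192044 [0.5155 0.1293 0.0754] F [ 0.3872 -0.8133 -0.616 ] t 4.35
```

View pics/b_top.png

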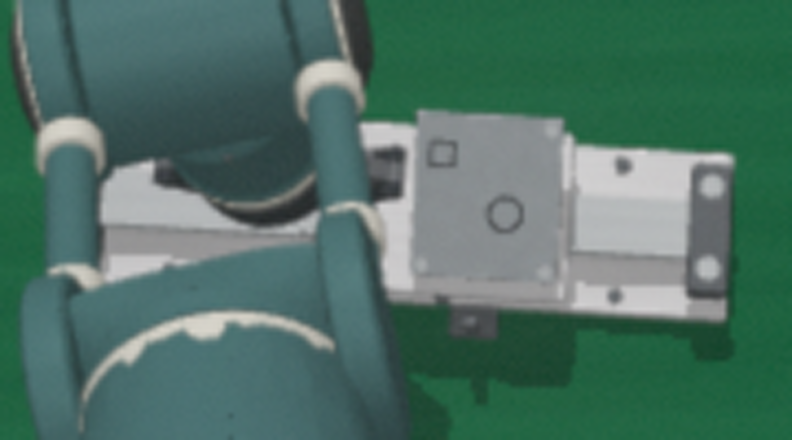

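Run:
```python
from h import *
p=dict(np.load('top0.npz'))
c1=lambda x,y,z:plane(p,180+(x+.5)/4.4-.5,225+(y+.5)/4.4-.5,z)
m=np.array([.5106,.0811,0])
for q in((332,204),(365,207),(505,214)):
    print('ring',(c1(*q,.071)-m)@RY,(c1(*q,.071)-m)@RX)
for q in((273,290),(303,292),(443,299)): print('tab',(c1(*q,.046)-m)@RY)
print('tongue',(c1(472,325,.044)-m)@RY)
```

```text
ring 0.028836891192689684 -0.0034294299947661613
ring 0.011655936605362169 -0.00404479117789521
ring -0.06088175192295501 -0.003662690735346899
tab 0.059218014624643406
tab 0.043415153209711024
tab -0.030111653431081624
tongue -0.04604473684532844
```

Emit:
jog_arm(
  turn=[
    [0,0,0],
    [0,0,0],
    [0,0,0],
    [0,0,0],
    [0,0,0],
  ],
  slide=[
    [0,0,-4],
    [0,0,-4],
    [0,0,-3],
    [0,0,-2],
    [0,0,0],
  ],
  grip=[0,0,0,0,0],
)

```text
time: 4.85
tool_pos: [0.5147, 0.117, 0.0755]
tcp_rot: [-1.57, 0.063, -0.063]
wrist_force: [0.6, 1.3, -0.1]
width: -0.004
```

```bash
python3 st.py c
```

```text
TCP along 0.035943829407767434 across 0.0011892692751943766 [0.5147 0.1168 0.0755] F [ 0.1357  1.1634 -0.079 ] t 4.95
```

View pics/c_top.png

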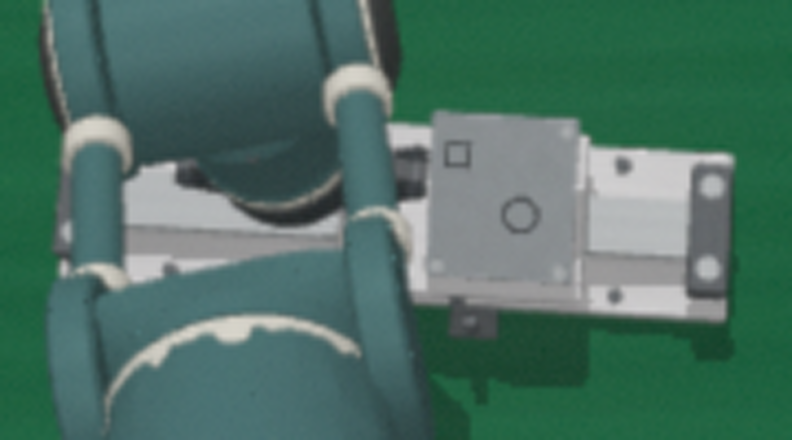

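View pics/c_scene.png

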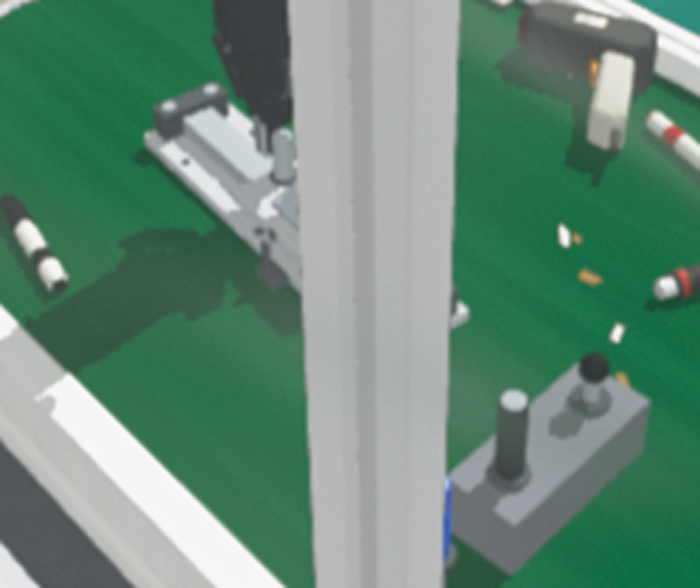

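Emit:
jog_arm(
  turn=[
    [0,0,0],
    [0,0,0],
    [0,0,0],
    [0,0,0],
  ],
  slide=[
    [0,0,-2],
    [0,0,-2],
    [0,0,-1.5],
    [0,0,0],
  ],
  grip=[0,0,0,0],
)

```text
time: 5.35
tool_pos: [0.5142, 0.1108, 0.0755]
tcp_rot: [-1.57, 0.064, -0.064]
wrist_force: [0.2, -0.1, -0.5]
width: -0.007
```

```bash
python3 st.py d
```

```text
TCP along 0.030166930640799935 across 0.0011904611410782898 [0.5142 0.1111 0.0756] F [-0.6228  0.5265 -0.1699] t 5.45
```

View pics/d_top.png

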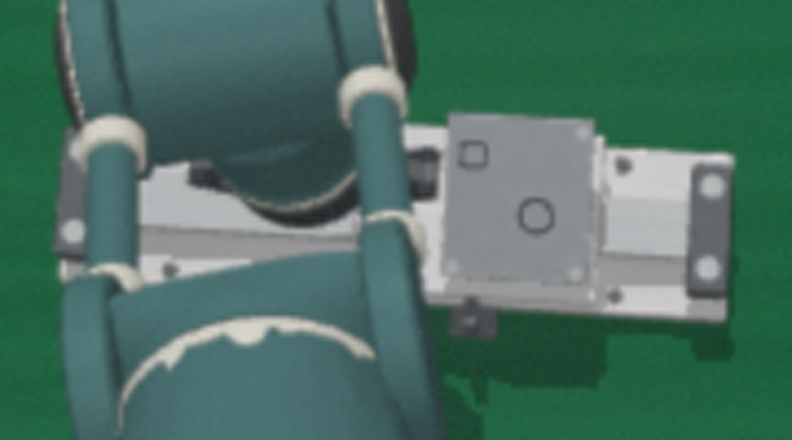

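View pics/d_scene.png

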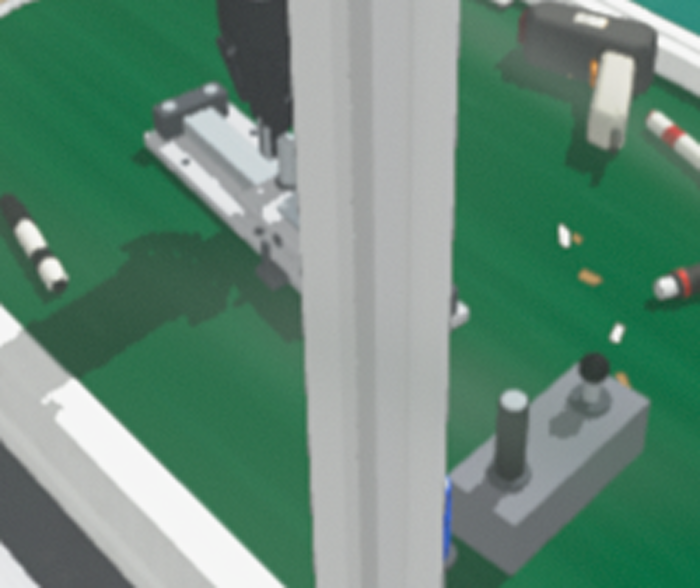

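Emit:
jog_arm(
  turn=[
    [0,0,0],
    [0,0,0],
    [0,0,0],
    [0,0,0],
    [0,0,0],
  ],
  slide=[
    [0,0,8],
    [0,-20,0],
    [0,-40,0],
    [0,-45,0],
    [-20,-25,-30],
  ],
  grip=[0,0,0,30,60],
)

```text
time: 5.95
tool_pos: [0.4965, 0.0934, 0.2103]
tcp_rot: [-1.567, 0.055, -0.068]
wrist_force: [0.8, -1.4, 0.6]
width: 0.329
```

Emit:
jog_arm(
  turn=[
    [0,0,0],
    [0,0,0],
    [0,0,0],
    [0,0,0],
    [0,0,0],
  ],
  slide=[
    [-10,0,-45],
    [-10,0,-45],
    [-10,0,-45],
    [-10,0,-45],
    [-5,0,-45],
  ],
  grip=[60,60,60,60,60],
)

```text
time: 6.45
tool_pos: [0.4287, -0.1306, 0.2058]
tcp_rot: [-1.57, 0.062, -0.064]
wrist_force: [1.8, -0.3, 0.0]
width: 0.6
```

```bash
python3 st.py e
python3 - <<'E'
from h import *
delta(np.array([.4182,-.2638,.097]),Rt([0,0,-1],RY))
p=dict(np.load('top0.npz'))
E
```

```text
TCP along -0.2207389178018296 across -0.06441669329302539 [ 0.4287 -0.1338  0.206 ] F [ 0.287  -0.2118  0.0151] t 6.55
turn [ 0.0023 -0.0064  0.0007] deg 0.4 slide cur axes mm [   0.7  109.3 -130.2] slide final axes [  -0.   109.  -130.5] world [ -10.5 -130.  -109. ]
t 6.55 q [-3.560e-01 -1.430e-01  2.114e+00 -2.000e-03  1.169e+00 -1.840e+00] F [ 0.29 -0.21  0.02] w 0.599
```

View pics/e_top.png

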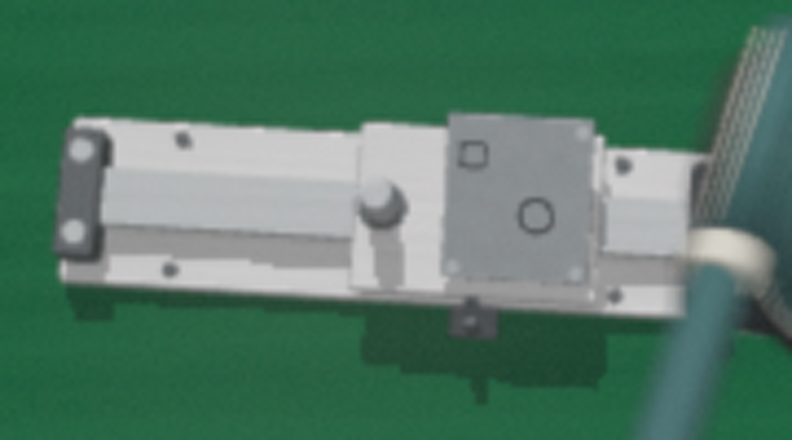

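Emit:
jog_arm(
  turn=[
    [0,0,0],
    [0,0,0],
    [0,0,0],
    [0,0,0],
    [0,0,0],
  ],
  slide=[
    [0,0,-45],
    [0,0,-45],
    [0,0,-40],
    [0,20,0],
    [0,0,0],
  ],
  grip=[60,60,60,60,60],
)

```text
time: 7.05
tool_pos: [0.4179, -0.2584, 0.1832]
tcp_rot: [-1.567, 0.068, -0.062]
wrist_force: [-1.1, 0.3, -0.1]
width: 0.601
```

Run:
```python
from h import *
delta(np.array([.4182,-.2638,.097]),Rt([0,0,-1],RY))
for n in ('scene','top'):
    p=shot(n); c=proj(p,[.418,-.264,.13]).astype(int); c=np.clip(c,[80,60],[560,420])
    cv2.imwrite('pics/g_%s.png'%n,cv2.resize(p['img'][c[1]-60:c[1]+60,c[0]-80:c[0]+80,::-1],None,fx=4,fy=4))
```

```text
turn [-0.0029 -0.0023 -0.004 ] deg 0.3 slide cur axes mm [ 1.1 86.2 -5.6] slide final axes [ 0.8 86.2 -5.4] world [  0.3  -5.4 -86.2]
t 7.05 q [-6.050e-01 -3.100e-02  2.056e+00  1.000e-03  1.122e+00 -2.093e+00] F [-1.06  0.3  -0.11] w 0.601
```

View pics/g_scene.png

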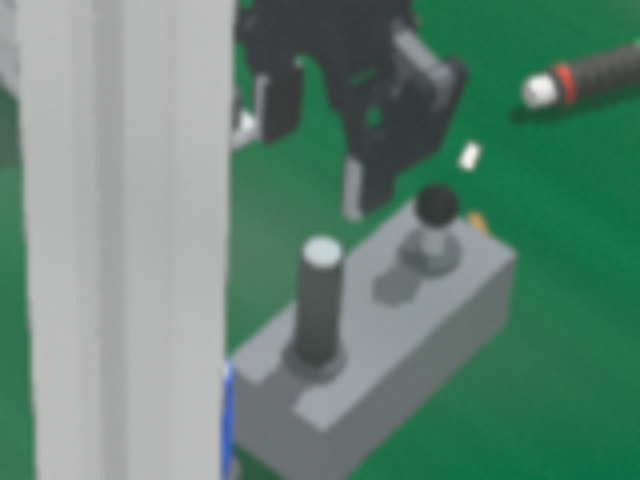

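Emit:
jog_arm(
  turn=[
    [0,0,0],
    [0,0,0],
    [0,0,0],
    [0,0,0],
  ],
  slide=[
    [0,10,-3],
    [0,15,0],
    [0,10,0],
    [0,0,0],
  ],
  grip=[60,60,60,60],
)

```text
time: 7.55
tool_pos: [0.4179, -0.2608, 0.1489]
tcp_rot: [-1.568, 0.065, -0.06]
wrist_force: [0.1, -0.7, -0.0]
width: 0.6
```

Run:
```python
from h import *
delta(np.array([.4182,-.2638,.097]),Rt([0,0,-1],RY))
```

```text
turn [-0.0017  0.0006 -0.0028] deg 0.2 slide cur axes mm [ 0.7 51.9 -3. ] slide final axes [ 0.5 51.9 -3. ] world [  0.3  -3.  -51.9]
t 7.55 q [-0.609  0.007  2.088  0.     1.051 -2.1  ] F [ 0.05 -0.73 -0.03] w 0.6
```

Emit:
jog_arm(
  turn=[
    [-0.002,0,-0.003],
    [0,0,0],
    [0,0,0],
    [0,0,0],
    [0,0,0],
  ],
  slide=[
    [0,15,-3],
    [0,18,0],
    [0,14,0],
    [0,5,0],
    [0,0,0],
  ],
  grip=[60,60,60,60,60],
)

```text
time: 8.05
tool_pos: [0.4182, -0.2648, 0.0978]
tcp_rot: [-1.571, 0.062, -0.064]
wrist_force: [0.1, 0.3, -0.0]
width: 0.599
```

Run:
```python
from h import *
delta(np.array([.4182,-.2638,.097]),Rt([0,0,-1],RY))
```

```text
turn [ 0.0011 -0.0003  0.0015] deg 0.1 slide cur axes mm [-0.1  0.8  0.9] slide final axes [-0.1  0.8  0.9] world [ 0.   1.  -0.8]
t 8.05 q [-0.615  0.071  2.128 -0.     0.941 -2.105] F [ 0.09  0.25 -0.03] w 0.599
```

Emit:
jog_arm(
  turn=[
    [0,0,0],
    [0,0,0],
    [0,0,0],
    [0,0,0],
    [0,0,0],
  ],
  slide=[
    [0,0,0],
    [0,0,0],
    [0,0,0],
    [0,0,0],
    [0,0,0],
  ],
  grip=[30,15,10,5,5],
  newtons=50,
)

```text
time: 8.55
tool_pos: [0.4193, -0.2657, 0.0995]
tcp_rot: [-1.573, 0.06, -0.067]
wrist_force: [0.6, 1.2, 4.7]
width: 0.222
```

Run:
```python
from h import *
delta(np.array([.4182,-.2638,.097]),Rt([0,0,-1],RY)); print(bot.read_state()['wrist_force'],bot.read_state()['torque'])
```

```text
turn [ 0.0028 -0.0005  0.0046] deg 0.3 slide cur axes mm [-1.3  2.5  1.8] slide final axes [-1.3  2.5  1.8] world [-1.1  1.9 -2.5]
t 8.55 q [-0.615  0.07   2.126 -0.     0.941 -2.105] F [0.61 1.25 4.69] w 0.222
[0.61245343 1.24553458 4.68647209] [ 0.05621901  0.05623389 -0.0097629 ]
```

Emit:
jog_arm(
  turn=[
    [0,0,0],
    [0,0,0],
    [0,0,0],
    [0,0,0],
    [0,0,0],
  ],
  slide=[
    [0,-8,0],
    [0,-15,0],
    [0,-25,0],
    [0,-35,0],
    [0,-20,0],
  ],
  grip=[5,5,5,5,5],
)

```text
time: 9.05
tool_pos: [0.4188, -0.2654, 0.2041]
tcp_rot: [-1.573, 0.06, -0.067]
wrist_force: [-0.1, -0.1, -1.5]
width: 0.221
```

Emit:
jog_arm(
  turn=[
    [0,0,0],
    [0,0,0],
  ],
  slide=[
    [0,-5,0],
    [0,0,0],
  ],
  grip=[5,5],
)

```text
time: 9.25
tool_pos: [0.4185, -0.2652, 0.2071]
tcp_rot: [-1.573, 0.06, -0.067]
wrist_force: [-0.0, 0.3, -1.7]
width: 0.224
```

Run:
```python
from h import *
s=bot.read_state(); print(s['tool_pos'],s['wrist_force'],s['torque'])
for n in ('scene','top'):
    p=shot(n); np.savez('lift_'+n,**{k:p[k] for k in('img','depth','intrinsics','position','rotation')})
    c=proj(p,s['tool_pos']-[0,0,.05]).astype(int); c=np.clip(c,[80,60],[560,420]); print(c)
    cv2.imwrite('pics/l_%s.png'%n,cv2.resize(p['img'][c[1]-60:c[1]+60,c[0]-80:c[0]+80,::-1],None,fx=5,fy=5,interpolation=cv2.INTER_CUBIC))
```

```text
[ 0.4184947  -0.26515914  0.20710907] [-0.03228527  0.3366787  -1.71657542] [-0.01501776  0.00640272  0.03547418]
[374 299]
[430 302]
```

View pics/l_scene.png

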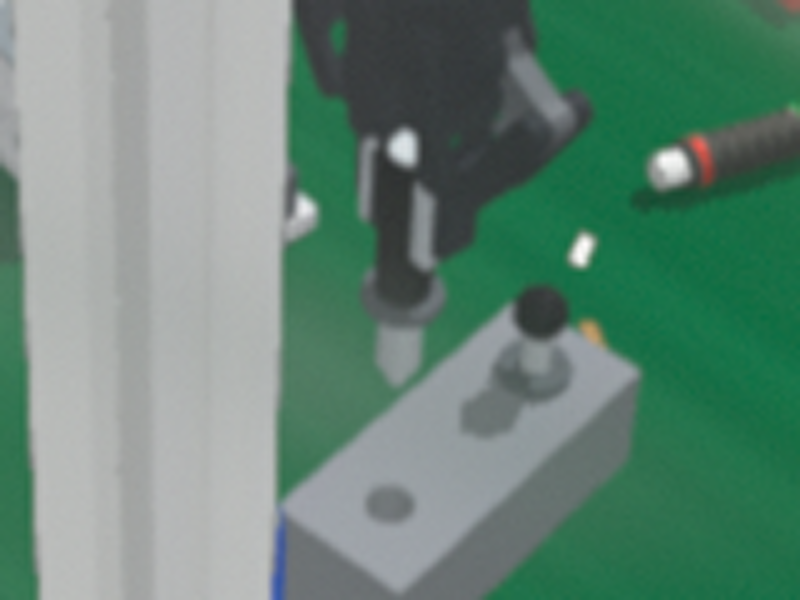

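View pics/l_top.png

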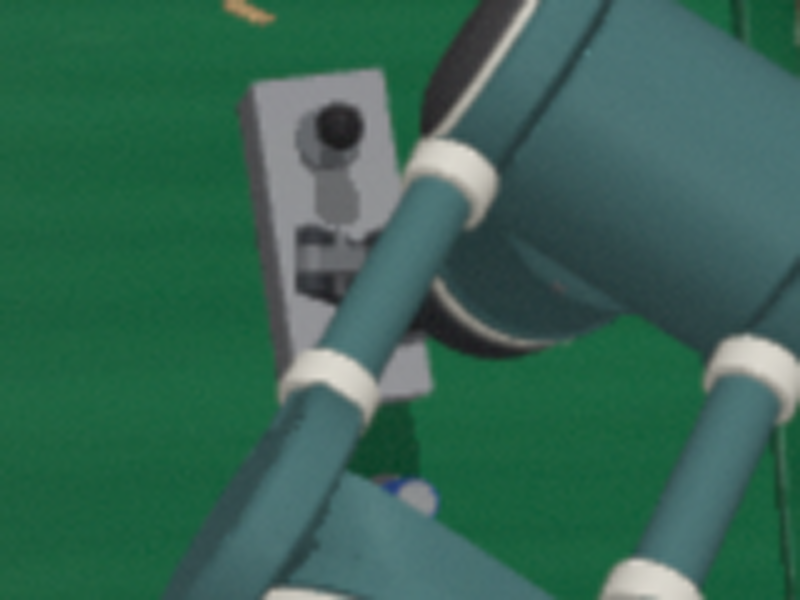

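Run:
```python
from h import *
np.set_printoptions(precision=4,suppress=True)
p=dict(np.load('lift_scene.npz')); o=np.array([374-80,299-60])
A=R.from_rotvec(bot.read_state()['tcp_rot']).as_matrix(); T=bot.read_state()['tool_pos']
for d in (.0895,.0475-.006,-.0235): 
    q=T+A@[0,d,0]; print(d,q,'crop',(proj(p,q)-o+.5)*5)
# refined ring from image e / new
q=dict(np.load('lift_top.npz'))
g=cv2.cvtColor(q['img'],cv2.COLOR_RGB2GRAY)
cv2.imwrite('pics/ring.png',cv2.resize(g[245:300,270:345],None,fx=10,fy=10,interpolation=cv2.INTER_CUBIC))
```

```text
0.0895 [ 0.4175 -0.2644  0.1155] crop [398.1491 389.2907]
0.0415 [ 0.4174 -0.2644  0.1635] crop [404.7075 294.4091]
-0.0235 [ 0.4174 -0.2643  0.2285] crop [414.2691 156.0783]
```

View pics/ring.png

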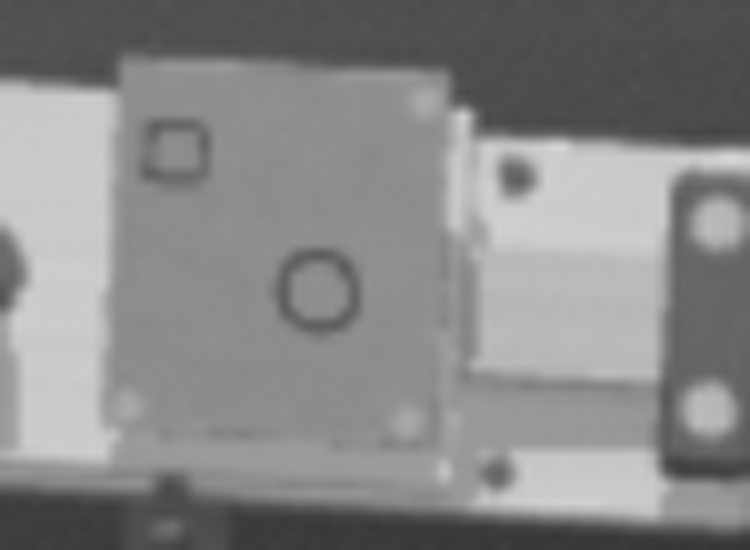

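```bash
cat >> h.py <<'E'
NRM=-np.sin(.35)*RX+np.array([0,0,np.cos(.35)])
E
python3 - <<'E'
from h import *
np.set_printoptions(precision=4,suppress=True)
q=dict(np.load('lift_top.npz'))
rg=plane(q,270+(318+.5)/10-.5,245+(291+.5)/10-.5,.071); print('ring',rg)
d0=q['depth']; K=[]
for u in range(284,312,2):
    for v in range(253,286,2): K.append(px(q,u,v))
K=np.array(K); A=np.c_[K[:,:2],np.ones(len(K))]; c,*_=np.linalg.lstsq(A,K[:,2],rcond=None); n=np.array([-c[0],-c[1],1]);n/=np.linalg.norm(n); print('plane n',n,'NRM',NRM,'z at ring',c@[rg[0],rg[1],1],'rms',(A@c-K[:,2]).std())
m=np.array([.5106,.0811,0]);print((rg-m)@RY,(rg-m)@RX)
M=Rt(-NRM,RY)
delta(rg+NRM*(.0895+.10),M)
print(rg+NRM*(.1895))
E
```

```text
ring [0.5008 0.0049 0.071 ]
plane n [-0.3367  0.0179  0.9414] NRM [-0.3418  0.0275  0.9394] z at ring 0.071169426077784 rms 0.002609848240555085
-0.0767382822591046 -0.0036981284654650556
turn [ 0.0008 -0.0003 -0.3493] deg 20.0 slide cur axes mm [ -3.6 -44.2 275.1] slide final axes [ 11.8 -42.5 275.1] world [ 18.6 274.5  44. ]
t 9.35 q [-0.615 -0.05   2.031 -0.     1.159 -2.105] F [ 0.6   0.05 -1.27] w 0.216
[0.436  0.0101 0.249 ]
```

Emit:
jog_arm(
  turn=[
    [0,0,0],
    [0,0,0],
    [0,0,-0.115],
    [0,0,-0.115],
    [0,0,-0.119],
  ],
  slide=[
    [0,-25,20],
    [0,-19,40],
    [0,0,45],
    [0,0,45],
    [0,0,45],
  ],
  grip=[5,5,5,5,5],
)

```text
time: 9.85
tool_pos: [0.4334, -0.0692, 0.2485]
tcp_rot: [-1.567, -0.214, -0.342]
wrist_force: [-0.1, 0.6, 0.0]
width: 0.221
```

Emit:
jog_arm(
  turn=[
    [0,0,0],
    [0,0,0],
    [0,0,0],
    [0,0,0],
  ],
  slide=[
    [0,0,45],
    [0,0,30],
    [0,0,0],
    [0,0,0],
  ],
  grip=[5,5,5,5],
)

```text
time: 10.25
tool_pos: [0.439, 0.005, 0.2482]
tcp_rot: [-1.569, -0.214, -0.334]
wrist_force: [-0.5, -0.2, -2.2]
width: 0.217
```

Run:
```python
from h import *
rg=np.array([.5008,.0049,.071])
delta(rg+NRM*(.0895+.02),Rt(-NRM,RY))
p=shot('top');cv2.imwrite('pics/h_top.png',cv2.resize(p['img'][200:330,170:370,::-1],None,fx=4,fy=4)); p=shot('scene','h_scene')
```

```text
turn [ 0.0017  0.0032 -0.0013] deg 0.2 slide cur axes mm [-2.7 78.   5. ] slide final axes [-2.8 78.   4.9] world [ 24.4   2.9 -74.3]
t 10.25 q [-0.032 -0.441  2.288 -0.023  0.946 -1.515] F [-0.5  -0.2  -2.15] w 0.217
```

View pics/h_top.png

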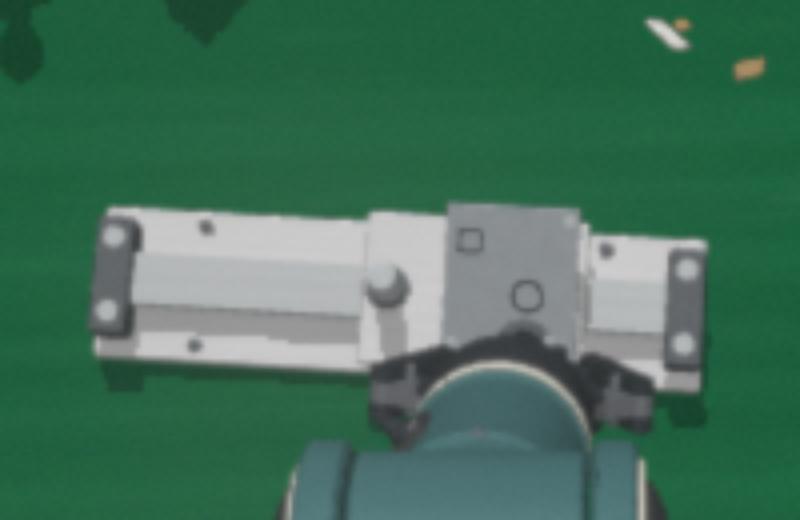

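View pics/h_scene.png

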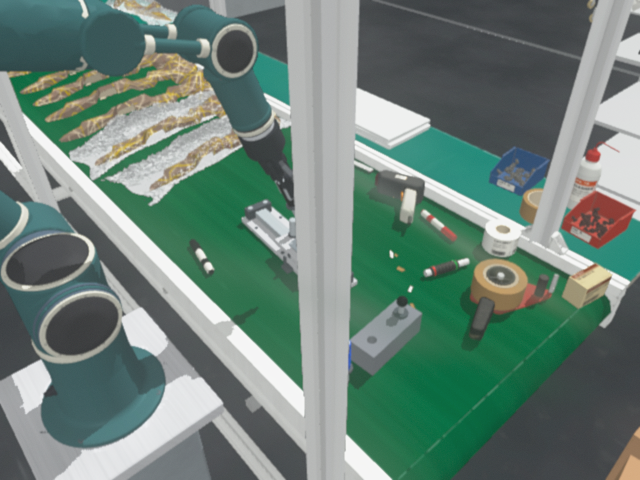

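Emit:
jog_arm(
  turn=[
    [0.002,0.003,-0.001],
    [0,0,0],
    [0,0,0],
    [0,0,0],
    [0,0,0],
  ],
  slide=[
    [-3,20,4],
    [0,30,0],
    [0,20,0],
    [0,8,0],
    [0,0,0],
  ],
  grip=[5,5,5,5,5],
)

```text
time: 10.85
tool_pos: [0.4635, 0.005, 0.174]
tcp_rot: [-1.567, -0.208, -0.341]
wrist_force: [0.1, 0.6, -0.6]
width: 0.216
```

```bash
cat > f.py <<'E'
from h import *
np.set_printoptions(precision=3,suppress=True)
import sys
rg=np.array([.5008,.0049,.071]); A=Rt(-NRM,RY)
F=[];P=[];Q=[];T=[]
for i in range(int(sys.argv[1])):
    p=shot('top'); s=bot.read_state(); F.append(A.T@s['wrist_force']);P.append(A.T@(s['tool_pos']-rg)*1e3);T.append(s['torque']);Q.append((R.from_matrix(A.T)*R.from_rotvec(s['tcp_rot'])).as_rotvec())
F=np.array(F)
print('F tool',F.mean(0),'sd',F.std(0),'T',np.mean(T,0)); print('TCP rel ring tool mm',np.mean(P,0),'rot err',np.mean(Q,0),'t',s['time'])
cv2.imwrite('pics/f_%s.png'%sys.argv[2],cv2.resize(p['img'][240:320,260:360,::-1],None,fx=8,fy=8,interpolation=cv2.INTER_CUBIC))
E
python3 f.py 8 a
```

```text
F tool [-0.347  0.955 -0.042] sd [0.358 0.663 0.436] T [ 0.019  0.233 -0.005]
TCP rel ring tool mm [   2.611 -111.656   -1.97 ] rot err [-0.     0.003 -0.004] t 11.25
```

View pics/f_a.png

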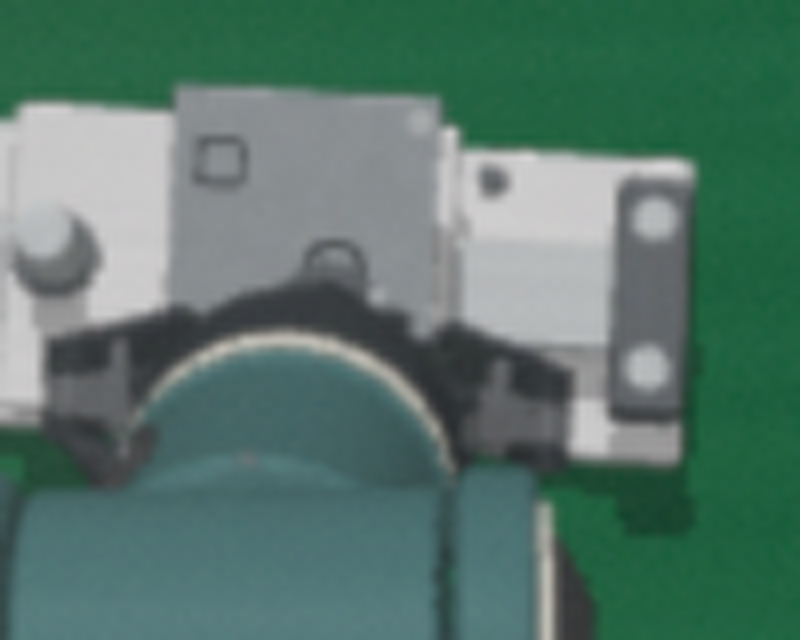

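Emit:
jog_arm(
  turn=[
    [0,-0.003,0.004],
    [0,0,0],
    [0,0,0],
  ],
  slide=[
    [-2.6,6,2],
    [0,6,0],
    [0,0,0],
  ],
  grip=[5,5,5],
)

```text
time: 11.55
tool_pos: [0.4654, 0.0083, 0.1621]
tcp_rot: [-1.567, -0.21, -0.334]
wrist_force: [0.1, 0.1, -1.4]
width: 0.22
```

```bash
python3 f.py 8 b
```

```text
F tool [-0.357  1.186 -0.106] sd [0.404 0.479 0.396] T [ 0.01   0.239 -0.017]
TCP rel ring tool mm [ -0.982 -98.752   0.44 ] rot err [-0.    -0.     0.001] t 11.95
```

View pics/f_b.png

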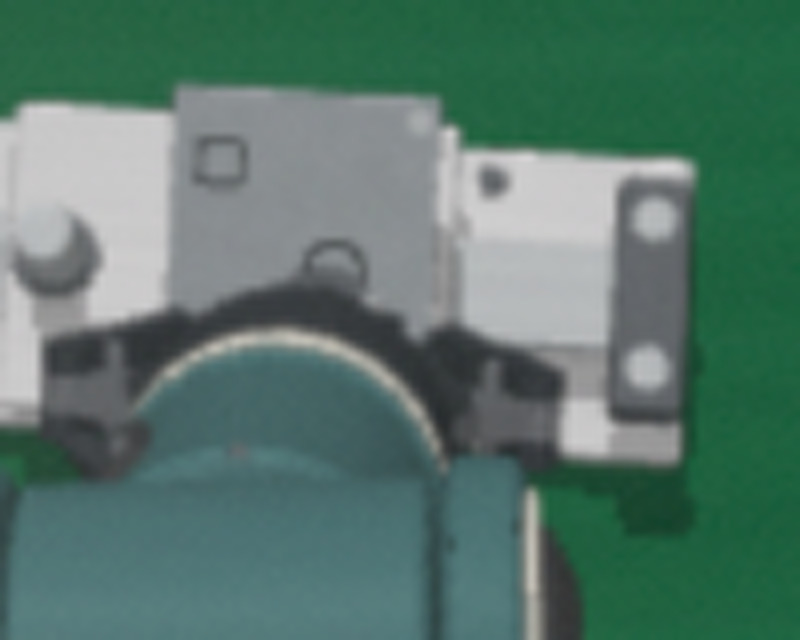

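Emit:
jog_arm(
  turn=[
    [0,0,0],
    [0,0,0],
    [0,0,0],
    [0,0,0],
  ],
  slide=[
    [0.9,4,-0.4],
    [0,3,0],
    [0,0,0],
    [0,0,0],
  ],
  grip=[5,5,5,5],
)

```text
time: 12.35
tool_pos: [0.4693, 0.0074, 0.157]
tcp_rot: [-1.567, -0.211, -0.336]
wrist_force: [-0.5, -0.7, -0.5]
width: 0.219
```

```bash
python3 f.py 10 c
```

```text
F tool [-0.621  1.098 -0.   ] sd [0.314 0.296 0.287] T [0.031 0.227 0.008]
TCP rel ring tool mm [  0.089 -91.946  -0.003] rot err [-0.    -0.     0.001] t 12.85
```

Emit:
jog_arm(
  turn=[
    [0,0,0],
    [0,0,0],
    [0,0,0],
    [0,0,0],
  ],
  slide=[
    [0,1.5,0],
    [0,1.5,0],
    [0,0,0],
    [0,0,0],
  ],
  grip=[5,5,5,5],
)

```text
time: 13.25
tool_pos: [0.4706, 0.0073, 0.1547]
tcp_rot: [-1.567, -0.212, -0.337]
wrist_force: [-0.7, -0.2, 0.4]
width: 0.221
```

```bash
python3 f.py 16 d
```

```text
F tool [-0.056 -0.758  0.034] sd [0.491 0.487 0.431] T [ 0.029  0.173 -0.001]
TCP rel ring tool mm [  0.178 -88.979   0.003] rot err [-0.    -0.     0.001] t 14.05
```

Emit:
jog_arm(
  turn=[
    [0,0,0],
    [0,0,0],
    [0,0,0],
    [0,0,0],
  ],
  slide=[
    [0,1.5,0],
    [0,1.5,0],
    [0,0,0],
    [0,0,0],
  ],
  grip=[5,5,5,5],
)

```text
time: 14.45
tool_pos: [0.4716, 0.0073, 0.1518]
tcp_rot: [-1.567, -0.212, -0.337]
wrist_force: [-1.1, 0.4, 1.0]
width: 0.22
```

```bash
python3 f.py 30 e
```

```text
F tool [ 0.166 -1.892  0.292] sd [0.507 0.527 0.454] T [0.052 0.105 0.021]
TCP rel ring tool mm [  0.108 -85.945   0.002] rot err [-0.    -0.     0.001] t 15.95
```

View pics/f_e.png

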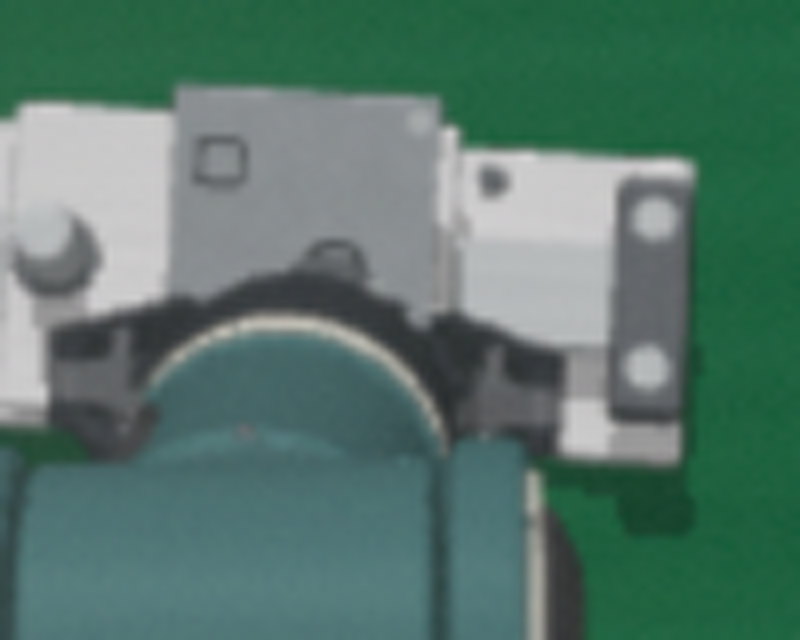

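Emit:
jog_arm(
  turn=[
    [0,0,0],
    [0,0,0],
    [0,0,0],
    [0,0,0],
  ],
  slide=[
    [0,0.5,0],
    [0,0.5,0],
    [0,0,0],
    [0,0,0],
  ],
  grip=[5,5,5,5],
)

```text
time: 16.35
tool_pos: [0.4718, 0.0072, 0.1508]
tcp_rot: [-1.567, -0.212, -0.337]
wrist_force: [-0.7, 0.3, 3.0]
width: 0.218
```

```bash
python3 f.py 40 g; python3 st.py z
```

```text
F tool [ 0.366 -2.349  0.392] sd [0.434 0.469 0.471] T [0.079 0.062 0.025]
TCP rel ring tool mm [  0.055 -84.917  -0.003] rot err [-0.    -0.     0.001] t 18.35
TCP along -0.0767555879159714 across -0.03274383075732208 [0.4718 0.0072 0.1508] F [0.215  0.4264 1.7958] t 18.45
```

View pics/z_top.png

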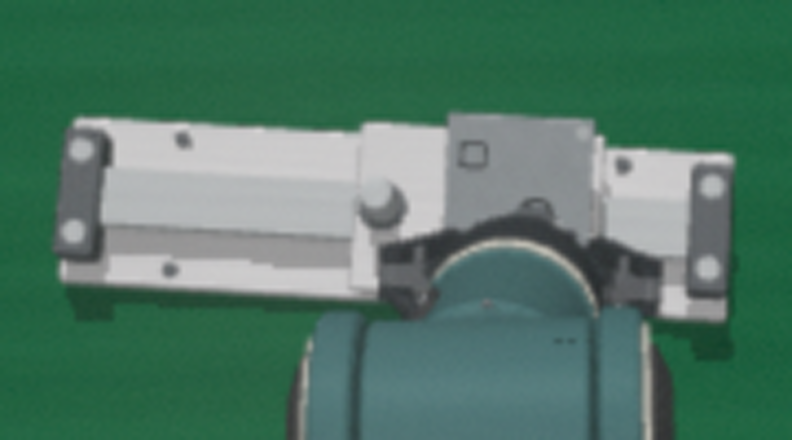

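View pics/z_scene.png

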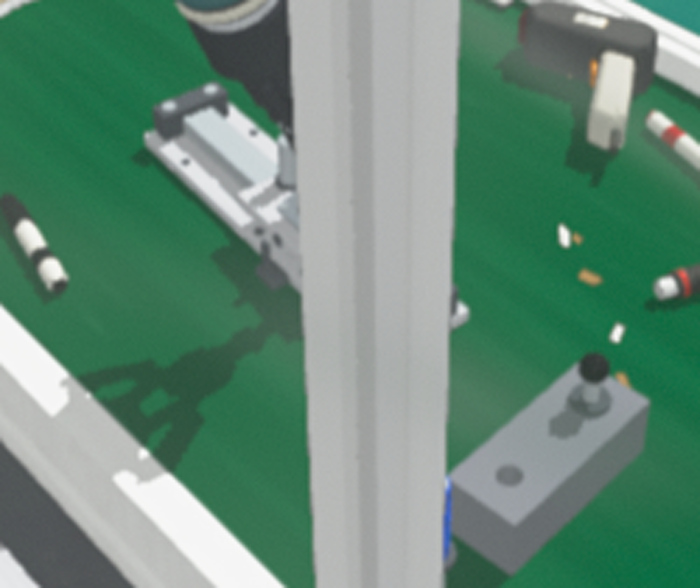

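```bash
python3 -c "
from workcell import bot
print(bot.finish_job())"
```

```text
the job is handed in; nothing more can be done
None
```

I pushed the carrier into its detent, took the probe out of the stand and set it on the ring mark. The job was handed in at about 18.5 s with the arm still holding it there.

- **Carrier:** As it went in, it moved about 8 mm while the fingers moved about 6 mm, and the push force dropped to about zero. The tab then lined up with the tongue. It looked unmoved in the last top picture, with the probe pressing.
- **Probe position:** The tip was placed on the ring from calibrated positions. At the end the measured tool pose was within 0.1 mm of the ring axis and 0.001 rad of square. The top picture shows the collar where a centred tip would put it. The tip itself was hidden in both cameras, so I estimate its place on the ring to be good to about 1–2 mm.
- **Spring tip:** The averaged wrist force, less the unloaded reading, was about 3.4 N, so the tip was about 4.9 mm in. Single readings scatter by about 0.5 N. The force rose a little less than the 0.5 N per mm given: 1.1 N over one 3 mm step, where 1.5 N was expected. The two contact points this implies differ by about 0.8 mm.
- **Everything else:** The last pictures show the setting pin and marker where they were. The blue look-alike is mostly behind the frame post there; it was in place when the probe was lifted. I did not check the plug gauge or carton in a last full view, but the arm stayed clear of them.

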